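# Sweep the loose jar lids into the lid tray

## Task

Sweep the three loose metal jar lids along the counter into the open-fronted steel tray, until each one lies flat and wholly inside it, past the mouth. Slide them with the fingertips and do not pick up, tip over or flick any lid. Leave the spice jar, the loose range knob, the bowl, the mug and the pitcher where they stand.

Things in the scene. Friction and masses are not known exactly. Their poses are not given: they have to be found in the camera images.
- tray: Low steel tray, fixed; three walls 28 mm high (rolled edge to 31), open front. Origin: on the counter under mid-floor; z up, x from mouth to back wall, y across. Inside: x -60 (mouth) to 60 mm, y -84 to 84 mm; floor 2 mm thick, same-width ramp up to it from x -90 to -60 mm, no step. Walls 4 mm thick. Mouth faces the robot's right (-y) within 15 degrees.
- lid_small: The smallest of three loose plain aluminium screw lids, a flat disc 36 mm across and 12 mm high, about 20 g, lying on the counter top side up. Origin: centre of its underside; z up.
- lid_medium: The middle-sized of three loose plain aluminium screw lids, a flat disc 42 mm across and 13 mm high, about 20 g, lying on the counter top side up. Origin: centre of its underside; z up.
- lid_large: The largest of three loose plain aluminium screw lids, a flat disc 48 mm across and 15 mm high, about 20 g, lying on the counter top side up. Origin: centre of its underside; z up.
- spice_jar: Clear plastic spice jar with a white flip-top cap, 40 mm across and 64 mm high, upright. Origin: centre of its underside. A bystander, to be left where it stands.
- range_knob: Round black plastic range knob pulled off its shaft, 48 mm across and 31 mm high, with a raised bar on top. Origin: centre of its underside. A bystander, to be left where it stands.
- bowl: Blue ceramic bowl, 140 mm across the rim and 60 mm high. Origin: centre of its underside. A bystander, to be left where it stands.
- mug: White mug, 80 mm across and 90 mm high, handle along its +y. Origin: centre of its underside. A bystander, to be left where it stands.
- pitcher: Glass pitcher with a white lid, 116 mm across and 226 mm high, handle along its -y out to 94 mm. Origin: centre of its underside. A bystander, to be left where it stands.
Mind the look-alikes: they are no part of the job. Leave any purple or yellow look-alike of the lid_medium alone.

How it is judged (in metres and radians):
At the end, for the whole second after the job is handed in: Each lid lies flat (within 0.15 rad) and at rest on the tray's floor, between its walls, with its outer edge past the mouth (up to 4 mm may stand out) (x of lid_small in the frame of tray between -0.046 and 0.06 m and y of lid_small in the frame of tray between -0.085 and 0.085 m and height (world z) of each of lid_small, lid_medium, lid_large below 0.008 m and angle between each of lid_small, lid_medium, lid_large's own z axis and vertical below 0.15 rad and linear speed of each of lid_small, lid_medium, lid_large below 0.02 m/s and x of lid_medium in the frame of tray between -0.043 and 0.06 m and y of lid_medium in the frame of tray between -0.085 and 0.085 m and x of lid_large in the frame of tray between -0.04 and 0.06 m and y of lid_large in the frame of tray between -0.085 and 0.085 m); the robot touches nothing.
It fails at once if a lid is picked up (its underside more than 20 mm above the counter) (height (world z) of any of lid_small, lid_medium, lid_large above 0.02 m).
It fails at once if a lid is tipped up by more than 0.6 rad (angle between any of lid_small, lid_medium, lid_large's own z axis and vertical above 0.6 rad).
It fails at once if a lid is flicked (faster than 0.6 m/s) (linear speed of any of lid_small, lid_medium, lid_large above 0.6 m/s).
It fails at once if the jar, knob, bowl, mug or pitcher is moved by more than 15 mm or tipped by more than 0.3 rad (distance of any of spice_jar, range_knob, bowl, mug, pitcher from where it was at the start of the episode above 0.015 m or angle between any of spice_jar, range_knob, bowl, mug, pitcher's own z axis and vertical above 0.3 rad).
It also fails if it takes over 64 s, if anything falls off the work surface, if the arm or the gripper's body presses on something with over 40 N, if the wrist force passes 120 N, or if a joint passes its speed limit or range.

## Robot

A 6-joint arm with a two-finger parallel gripper is mounted at the origin on the work surface. World frame = base frame: x ahead of the robot, y to its left, z up, the work surface at z = 0. Lengths are in mm, angles in rad, forces in N, time in s.
With the tool pointing down it reaches from about 350 to 775 mm from the base axis. Payload 7.3 kg.
Tool frame: the origin (TCP) lies at the centre of the arm's flange, where the gripper is bolted on; the fingertips stand 178 mm ahead of it and the grasp point (between the pads) lies 159 mm ahead of it; z points along the fingers, y is the direction in which the jaws open and shut (so a half turn about z gives the same grasp; the last joint's range is limited). The gripper opens to 92 mm and grips with 3 to 60 N. Pads are 19 mm wide; open, the fingers measure 130 mm over their backs; the gripper's body (75 mm by 190 mm) begins 47 mm behind the grasp point.
Start: joints at [1.09, 0.342, 1.524, -0, 1.275, -0.146], TCP at [172.483, 495.86, 404.741] pointing down, gripper open.
Joint ranges: [-2.53, 2.53], [-0.77, 2.02], [0.04, 2.7], [-1, 4.14], [0.28, 2.66], [-3.11, 3.11]. Speed limits (rad/s): [2.57, 2.57, 3.14, 3.14, 3.14, 3.14].

## Interface

Orientations are given as [roll, pitch, yaw] about the fixed x, y, z axes, in that order (R = Rz(yaw) Ry(pitch) Rx(roll)).
In Python, from plant import get_obs, capture, close_job gives the robot as it stands. The module is installed in compiled form; this text tells all that it offers.
- The arm moves only by the shell command python3 -m pendant 'ROWS'. ROWS is JSON, a list of rows, each a list of 3 entries, a list of its own where there are three numbers: the shift along the tool's x, y, z in m, then the turn, a rotation vector about the tool's x, y, z in rad, then the finger opening in m, from 0 to 0.0918. In form: [[[tx, ty, tz], [wx, wy, wz], fingers], ...]. A call has 1 to 10 rows; each row is the pose to reach, as a shift and turn from the pose commanded when the call began, along the tool's axes at that moment; what a row does not reach only later rows make up. A row lasts 1/12 s, in which the tool goes at most 41.7 mm and 7.16 degrees, less where a joint would pass 70% of its speed; a pose out of reach is approached as far as the arm can. A call with a gripper value outside its range is refused whole. The fingers move at their own pace and stop on an object; the grip force is fixed at half the most. Time passes only in rows, so rows that repeat a pose let the fingers close. It gives the time, the measured TCP pose, the force and the opening at its end, in the units of the state.
- get_obs(): the state, without advancing time (a new reading comes with each control period).
- capture(name): name is "side" or "top" or "wrist"; returns a dict with "color" (420x560x3 uint8, red, green, blue), "mtx" (3x3 intrinsics, pixels), "rvec" (rotation vector, rad) and "tvec" (3), from world to camera coordinates, as OpenCV has them. Camera axes: x right, y down, z forward; pixel columns grow to the right and rows downward; lengths in mm; the calibration is good to about 2 mm. A picture is of the moment at which its call begins. There is no depth.
- close_job(): hands the job in, once; it reports no verdict.
The state is a dict: "time": time; "joint_positions": joint angles; "dq": joint speeds; "tau": joint torques, N m; "tool_pos": TCP position; "tcp_rot": TCP orientation; "contact_force": force on the tool from outside, world axes, zero at the start; "moment": the same for the moment, N m; "grip_width": finger opening in mm.
Only numpy, scipy, OpenCV 4.12 (cv2) and the standard library are available. Lean on these libraries where they do the work, as an engineer would, in place of code of your own. Each camera call takes 0.05 s, during which the arm holds its last target. There are 200 camera calls.

## Working session

There is one attempt and no reset: what is moved stays moved. The work goes in short steps, Python scripts to look and compute and a shell command to move; the robot and the scene stay as the last step left them, time stands still between calls to the robot, and variables do not carry over. Pictures are saved under pics/ and viewed, about 8 in all and at most 12, crops included, and the job is handed in when it is done.

```bash
mkdir -p pics; cat > h.py <<'E'
import numpy as np,cv2
from plant import get_obs,capture
def snap(n,f):
    c=capture(n); cv2.imwrite(f'pics/{f}.png',c['color'][:,:,::-1]); np.savez(f'pics/{f}.npz',**c); return c
def ray(c,u,v,z):
    R=cv2.Rodrigues(np.array(c['rvec'],float))[0];t=np.array(c['tvec'],float).ravel()
    d=R.T@np.linalg.inv(np.array(c['mtx']))@np.array([u,v,1.]);o=-R.T@t
    return o+d*(z-o[2])/d[2]
def proj(c,p): return cv2.projectPoints(np.array(p,float).reshape(-1,3),np.array(c['rvec'],float),np.array(c['tvec'],float),np.array(c['mtx'],float),None)[0].reshape(-1,2)
E
python3 - <<'E'
from h import *
a=snap('top','top0');b=snap('side','side0');print(get_obs())
E
```

```text
{'time': 0.1, 'joint_positions': array([ 1.09002595e+00,  3.42624999e-01,  1.52491147e+00,  1.36664262e-05,
        1.27539806e+00, -1.45987577e-01]), 'dq': array([ 0.00252246, -0.00042593, -0.00270043, -0.00051489,  0.0011189 ,
        0.00115618]), 'tau': array([ 2.59015542e-03, -4.32007527e+01, -2.44696587e+01,  7.20980228e-02,
        5.26655058e-02, -8.76867671e-05]), 'tool_pos': array([172.41032216, 495.75392975, 404.1323567 ]), 'tcp_rot': array([-3.14026696e+00, -2.08131195e-04,  2.80680573e+00]), 'contact_force': array([ 0.5850713 ,  0.9220481 , -0.59202717]), 'moment': array([ 0.04065003,  0.00440744, -0.0781396 ]), 'grip_width': 91.89075250519231}
```

View pics/top0.png

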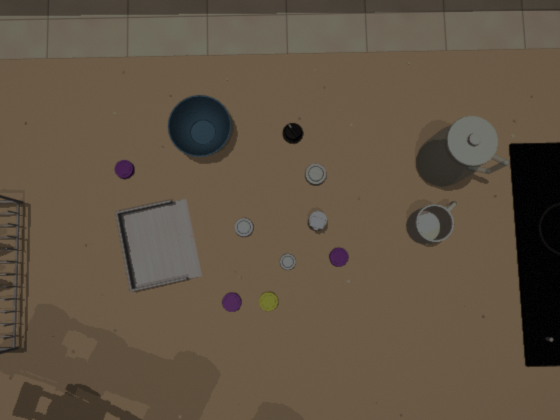

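View pics/side0.png

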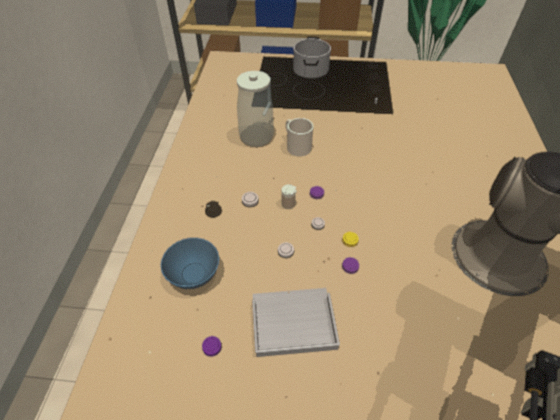

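The top view shows the tray around (160,245) with its mouth to the right. The candidate lids are grey at (316,174) large, (244,227) medium and (288,262) small. The look-alikes are purple at (125,169), (339,257) and (232,302), and yellow at (268,301). The jar is at (318,221) and the knob at (292,133). I choose the three grey ones.

```bash
python3 - <<'E'
from h import *
c=dict(np.load('pics/top0.npz'));im=c['color'];hsv=cv2.cvtColor(im,cv2.COLOR_RGB2HSV)
print('cam',ray(c,280,210,0))
m=((hsv[...,1]<60)&(hsv[...,2]>60)).astype(np.uint8)
n,l,s,ce=cv2.connectedComponentsWithStats(m)
for i in range(1,n):
    if s[i,4]>60 and s[i,0]>90 and s[i,0]<350 and 100<s[i,1]<320:
        P=ray(c,*ce[i],13);print('grey',ce[i].round(1),s[i],P.round(1),'equivdia',2*(np.ptp([ray(c,ce[i][0],ce[i][1],13)[0]])),[np.linalg.norm(ray(c,ce[i][0]+s[i,2]/2,ce[i][1],13)-ray(c,ce[i][0]-s[i,2]/2,ce[i][1],13)).round(1)])
m=((hsv[...,1]>90)&((hsv[...,0]>125)&(hsv[...,0]<165)|(hsv[...,0]>25)&(hsv[...,0]<35)&(hsv[...,1]>180))).astype(np.uint8)
n,l,s,ce=cv2.connectedComponentsWithStats(m)
for i in range(1,n):
    if s[i,4]>60: print('col',ce[i].round(1),s[i],ray(c,*ce[i],13).round(1))
for k,p,z in (('knob',(292,133),20),('jar',(318,220),64),('bowl',(200,126),60)): print(k,ray(c,*p,z).round(1))
cr=cv2.resize(im[150:310,105:355],None,fx=3.2,fy=3.2,interpolation=cv2.INTER_CUBIC)
cv2.imwrite('pics/crop.png',np.clip(cr[:,:,::-1].astype(float)*1.4,0,255))
E
```

```text
cam [578.39583031 -41.52547759   0.        ]
grey [315.2 173.5] [305 163  21  21 358] [ 658.2 -123.    13. ] equivdia 0.0 [np.float64(47.5)]
grey [159.7 244.4] [ 115  199   87   93 5552] [506.2 227.2  13. ] equivdia 0.0 [np.float64(192.6)]
grey [317.3 220. ] [308 211  19  20 292] [ 552.4 -124.4   13. ] equivdia 0.0 [np.float64(42.5)]
grey [243.3 226.9] [234 218  20  19 292] [540.9  41.2  13. ] equivdia 0.0 [np.float64(44.6)]
grey [287.3 261.3] [279 253  17  17 218] [462.1 -54.9  13. ] equivdia 0.0 [np.float64(37.7)]
col [123.9 168.8] [115 160  19  19 266] [678.4 307.9  13. ]
col [338.4 256.6] [330 248  18  18 263] [ 469.8 -168.6   13. ]
col [231.4 301.7] [223 293  18  18 266] [376.7  70.1  13. ]
knob [751.  -72.7  20. ]
jar [ 547.5 -121.9   64. ]
bowl [760.4 129.5  60. ][ WARN:0@0.805] global loadsave.cpp:1063 imwrite_ Unsupported depth image for selected encoder is fallbacked to CV_8U.
```

View pics/crop.png

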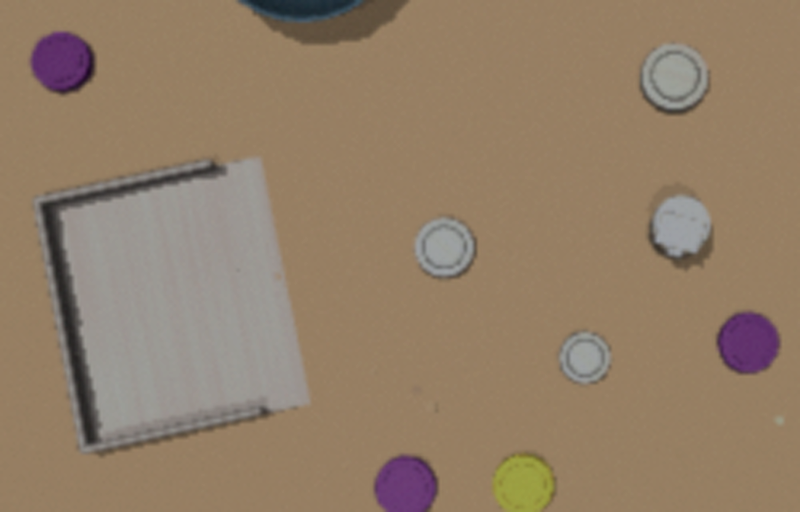

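The crop confirms it: the three grey lids are at crop pixels (675,77), (445,247) and (585,357). The ramp's front corners are at (262,157) and (310,404), and the back corners are at (36,200) and (85,450).

```bash
cat >> h.py <<'E'
from scipy.spatial.transform import Rotation as Ro
def delta(x,y,tip,yaw,o=None):
    o=o or get_obs(); R=Ro.from_euler('xyz',o['tcp_rot']); T=Ro.from_euler('xyz',[np.pi,0,yaw])
    return (R.inv().apply(np.array([x,y,tip+178])-o['tool_pos'])/1000).round(4), (R.inv()*T).as_rotvec().round(3)
E
python3 - <<'E'
from h import *
c=dict(np.load('pics/top0.npz'))
f=lambda x,y,z:ray(c,105+(x+.5)/3.2-.5,150+(y+.5)/3.2-.5,z)[:2]
A,B=f(262,157,0),f(310,404,0);C,D=f(36,200,31),f(85,450,31)
print(A,B,C,D,np.linalg.norm(A-B),'(168-176)',np.linalg.norm(C-D),'(176)',np.linalg.norm(A-C),'(154)')
X=(C+D-A-B);X/=np.linalg.norm(X);Y0=(B-A+D-C);Y0/=np.linalg.norm(Y0)
ax=np.arctan2(X[1],X[0]);ay=np.arctan2(Y0[1],Y0[0])+np.pi/2-np.pi*0
print('angles',ax,np.arctan2(Y0[1],Y0[0])-np.pi/2)
a=(ax+((np.arctan2(Y0[1],Y0[0])-np.pi/2)%(2*np.pi)))/2
X=np.array([np.cos(a),np.sin(a)]);Y=np.array([-X[1],X[0]])
O=((A+B)/2+90*X+(C+D)/2-64*X)/2
print('tray',O,a,((C+D)/2-(A+B)/2)@X,'want 154')
L={'m':((540.9,41.2),21,(32,-2)),'l':((658.2,-123),24,(-8,-50)),'s':((462.1,-54.9),18,(-8,48))}
for k,(p,r,t) in L.items():
    p=np.array(p);T=O+t[0]*X+t[1]*Y;d=T-p;D_=np.linalg.norm(d);d/=D_
    w=11 ; off=np.sqrt(r*r-w*w)+9.5
    print(k,'rel',[(p-O)@X,(p-O)@Y],'tgt',T.round(1),'yaw',np.arctan2(d[1],d[0]).round(3),'dist',D_.round(1),'start15',(p-(off+15)*d).round(1),'off',off.round(1))
p=(540.9,41.2)
E
```

```text
[609.03453132 169.60397589] [434.53009163 136.92454198] [578.38064273 319.42445768] [407.47786513 284.57981505] 177.5380096541635 (168-176) 174.41877339152086 (176) 152.92428731112142 (154)
angles 1.7624025092991067 -4.519332525954475
tray [504.87086203 240.39349425] 1.763127645262109 151.51053772453517 want 154
m rel [np.float64(-202.40750897083598), np.float64(2.710580436420493)] tgt [500.7 272.2] yaw 1.743 dist 234.5 start15 [548.2  -0.6] off 27.4
l rel [np.float64(-386.00150100421575), np.float64(-81.04009770559416)] tgt [555.5 242.1] yaw 1.845 dist 379.3 start15 [ 670.6 -167.1] off 30.8
s rel [np.float64(-281.6731054092216), np.float64(98.42690726349316)] tgt [459.3 223.4] yaw 1.581 dist 278.3 start15 [462.5 -93.6] off 23.7
```

```bash
python3 - <<'E'
from h import *
print(delta(548,-1,110,1.743))
E
```

```text
(array([-0.518 , -0.3456,  0.1165]), array([-1.000e-03,  1.000e-03,  1.064e+00]))
```

```bash
python3 -m pendant '[[[-0.034,-0.023,0.008],[0,0,0.1],0.022],[[-0.068,-0.046,0.015],[0,0,0.2],0.022],[[-0.102,-0.068,0.023],[0,0,0.3],0.022],[[-0.136,-0.091,0.03],[0,0,0.4],0.022],[[-0.17,-0.113,0.038],[0,0,0.5],0.022],[[-0.204,-0.136,0.045],[0,0,0.6],0.022],[[-0.238,-0.159,0.053],[0,0,0.7],0.022],[[-0.272,-0.181,0.061],[0,0,0.8],0.022],[[-0.306,-0.204,0.07],[0,0,0.9],0.022],[[-0.34,-0.227,0.077],[0,0,1.0],0.022]]'
python3 - <<'E'
from h import *
print(delta(548,-1,110,1.743))
E
```

```text
time: 0.93
tool_pos: [419.4, 168.2, 327.1]
tcp_rot: [-3.141, -0.0, 1.802]
contact_force: [0.8, 0.8, -0.5]
grip_width: 30.1
(array([-0.1941,  0.0864,  0.039 ]), array([-0.001, -0.   ,  0.059]))
```

```bash
python3 -m pendant '[[[-0.032,0.0144,0.0065],[0,0,0.02],0.022],[[-0.065,0.029,0.013],[0,0,0.04],0.022],[[-0.097,0.043,0.02],[0,0,0.059],0.022],[[-0.129,0.058,0.026],[0,0,0.059],0.022],[[-0.162,0.072,0.033],[0,0,0.059],0.022],[[-0.194,0.086,0.039],[0,0,0.059],0.022],[[-0.194,0.086,0.039],[0,0,0.059],0.022],[[-0.194,0.086,0.039],[0,0,0.059],0.022]]'
python3 - <<'E'
from h import *
print(delta(548,-1,6,1.743))
c=snap('wrist','w1'); 
for n,p in (('med',(540.9,41.2,13)),('tip',(548,-1,110))): print(n,proj(c,p))
E
```

```text
time: 1.6
tool_pos: [548.2, 0.0, 287.7]
tcp_rot: [-3.14, -0.001, 1.745]
contact_force: [0.1, 0.8, -0.1]
grip_width: 21.6
(array([-0.0011, -0.0002,  0.1037]), array([-0.002, -0.001,  0.002]))
med [[274.49574967 166.76258469]]
tip [[273.59645015 260.04804635]]
```

View pics/w1.png

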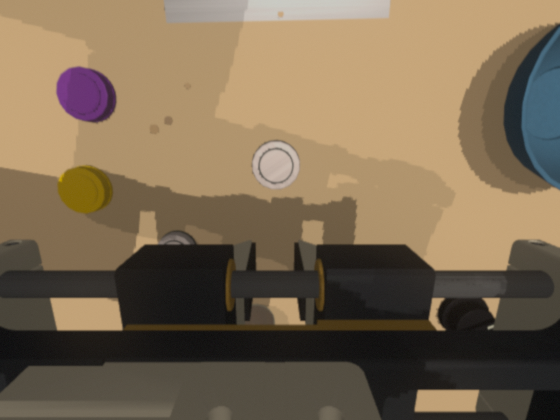

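The wrist view shows the medium lid at (276,164), against a predicted (274,167), so I'm centred on it. Descending behind the lid.

```bash
python3 -m pendant '[[[-0.001,0,0.025],[0,0,0],0.022],[[-0.001,0,0.05],[0,0,0],0.022],[[-0.001,0,0.07],[0,0,0],0.022],[[-0.001,0,0.085],[0,0,0],0.022],[[-0.001,0,0.097],[0,0,0],0.022],[[-0.001,0,0.1037],[0,0,0],0.022],[[-0.001,0,0.1037],[0,0,0],0.022],[[-0.001,0,0.1037],[0,0,0],0.022]]'
python3 - <<'E'
from h import *
print(get_obs()['tool_pos'])
# pad-centre goal: medium centre tgt minus off
d=np.array([np.cos(1.743),np.sin(1.743)]);g=np.array([500.7,272.2])-27.4*d
print(g,delta(*g,6.5,1.743))
E
```

```text
time: 2.32
tool_pos: [547.8, 1.3, 185.5]
tcp_rot: [-3.142, -0.0, 1.749]
contact_force: [-0.2, 0.5, 1.0]
grip_width: 22.2
[547.79099194   1.27794129 185.48469669]
[505.39509531 245.20525829] (array([0.2476, 0.0015, 0.001 ]), array([-0.   , -0.   ,  0.006]))
```

```bash
python3 -m pendant '[[[0.005,0,0.001],[0,0,0],0.022],[[0.01,0,0.001],[0,0,0],0.022],[[0.015,0,0.001],[0,0,0],0.022],[[0.021,0,0.001],[0,0,0],0.022],[[0.028,0,0.001],[0,0,0],0.022],[[0.036,0,0.001],[0,0,0],0.022],[[0.046,0,0.001],[0,0,0],0.022],[[0.056,0.0005,0.001],[0,0,0],0.022],[[0.066,0.0005,0.001],[0,0,0],0.022],[[0.076,0.0005,0.001],[0,0,0],0.022]]'
python3 -m pendant '[[[0.01,0,0],[0,0,0],0.022],[[0.02,0,0],[0,0,0],0.022],[[0.03,0,0],[0,0,0],0.022],[[0.04,0,0],[0,0,0],0.022],[[0.05,0,0],[0,0,0],0.022],[[0.06,0,0],[0,0,0],0.022],[[0.07,0,0],[0,0,0],0.022],[[0.078,0,0],[0,0,0],0.022],[[0.084,0,0],[0,0,0],0.022],[[0.084,0,0],[0,0,0],0.022]]'
python3 - <<'E'
from h import *
d=np.array([np.cos(1.743),np.sin(1.743)]);g=np.array([500.7,272.2])-27.4*d
print(delta(*g,7,1.743))
c=snap('side','s1');p=proj(c,(520,160,10))[0];print(p)
w=snap('wrist','w2')['color']
i=c['color'][200:400,180:380];i=cv2.resize(i,(400,400))
cv2.imwrite('pics/c1.png',np.hstack([cv2.copyMakeBorder(i,0,20,0,0,0),cv2.resize(w,(400,420))])[:,:,::-1])
E
```

```text
time: 3.15
tool_pos: [534.9, 76.6, 184.1]
tcp_rot: [3.142, -0.0, 1.748]
contact_force: [-0.2, -0.3, -0.1]
grip_width: 22.0
time: 3.98
tool_pos: [520.0, 159.3, 184.1]
tcp_rot: [-3.142, -0.0, 1.749]
contact_force: [0.6, 0.5, -0.2]
grip_width: 22.1
(array([ 0.0871,  0.0008, -0.0009]), array([-0.   , -0.   ,  0.006]))
[290.27166647 290.26491391]
```

View pics/c1.png

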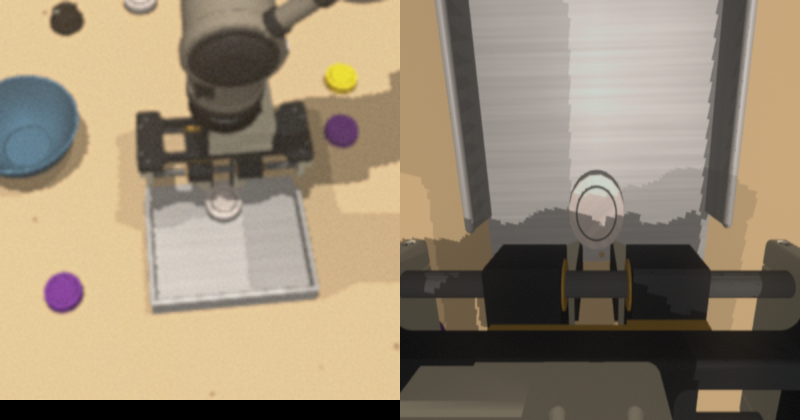

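The medium lid sits in the fingers and is entering at the middle of the mouth. Continuing the push.

```bash
python3 -m pendant '[[[0.008,0,-0.0003],[0,0,0],0.022],[[0.018,0,-0.0006],[0,0,0],0.022],[[0.028,0,-0.001],[0,0,0],0.022],[[0.038,0,-0.001],[0,0,0],0.022],[[0.048,0,-0.001],[0,0,0],0.022],[[0.058,0,-0.001],[0,0,0],0.022],[[0.068,0,-0.001],[0,0,0],0.022],[[0.076,0,-0.001],[0,0,0],0.022],[[0.082,0,-0.001],[0,0,0],0.022],[[0.086,0,-0.001],[0,0,0],0.022]]'
python3 -m pendant '[[[0,0,0],[0,0,0],0.022],[[-0.01,0,0],[0,0,0],0.022],[[-0.02,0,-0.005],[0,0,0],0.022],[[-0.03,0,-0.03],[0,0,0],0.022],[[-0.05,0,-0.06],[0,0,0],0.022],[[-0.08,0,-0.1],[0,0,0],0.022],[[-0.12,0,-0.1],[0,0,0],0.022],[[-0.16,0,-0.1],[0,0,0],0.022],[[-0.16,0,-0.1],[0,0,0],0.022]]'
python3 - <<'E'
from h import *
O=np.array([504.9,240.4]);a=1.763;X=np.array([np.cos(a),np.sin(a)]);Y=np.array([-X[1],X[0]])
for p,r,t in (((658.2,-123),24,(-8,-40)),((462.1,-54.9),18,(-12,36))):
    p=np.array(p);T=O+t[0]*X+t[1]*Y;d=T-p;d/=np.linalg.norm(d);yaw=np.arctan2(d[1],d[0]);off=np.sqrt(r*r-121)+9.5
    s=p-(off+13)*d;print('start',s,'end',T-off*d,'yaw',yaw,delta(*s,100,yaw))
E
```

```text
time: 4.92
tool_pos: [504.9, 243.7, 185.1]
tcp_rot: [3.142, -0.0, 1.748]
contact_force: [0.3, -1.0, 0.2]
grip_width: 21.8
time: 5.67
tool_pos: [534.5, 78.3, 286.7]
tcp_rot: [3.138, 0.003, 1.742]
contact_force: [0.3, -0.7, -0.3]
grip_width: 22.0
start [ 671.16981602 -164.86784778] end [554.81463238 210.73818305] yaw 1.8712011449857968 (array([-0.2628,  0.0933,  0.0097]), array([ 0.003,  0.003, -0.129]))
start [460.80498263 -91.62498112] end [471.01829672 198.01110774] yaw 1.5355483573604856 (array([-0.1548, -0.1016,  0.0088]), array([0.003, 0.003, 0.206]))
```

```bash
python3 -m pendant '[[[-0.029,0.0105,0.001],[0,0,-0.02],0.022],[[-0.058,0.021,0.002],[0,0,-0.04],0.022],[[-0.088,0.031,0.003],[0,0,-0.06],0.022],[[-0.117,0.0415,0.004],[0,0,-0.08],0.022],[[-0.146,0.052,0.005],[0,0,-0.1],0.022],[[-0.175,0.062,0.006],[0,0,-0.12],0.022],[[-0.205,0.073,0.007],[0,0,-0.129],0.022],[[-0.234,0.083,0.008],[0,0,-0.129],0.022],[[-0.263,0.0933,0.009],[0,0,-0.129],0.022],[[-0.263,0.0933,0.009],[0,0,-0.129],0.022]]'
python3 - <<'E'
from h import *
print(delta(671.2,-165,6,1.871))
c=snap('wrist','w3');w=c['color'];print(proj(c,[(658.2,-123,15),(547.5,-121.9,64)]))
w=w.copy();cv2.imwrite('pics/w3.png',w[:,:,::-1])
E
```

```text
time: 6.5
tool_pos: [672.1, -163.7, 275.4]
tcp_rot: [3.141, 0.002, 1.871]
contact_force: [-1.0, -0.2, -0.6]
grip_width: 22.0
(array([-0.0008, -0.0013,  0.0914]), array([0.001, 0.002, 0.   ]))
[[272.1803999  166.24704938]
 [101.3372868  120.54387284]]
```

View pics/w3.png

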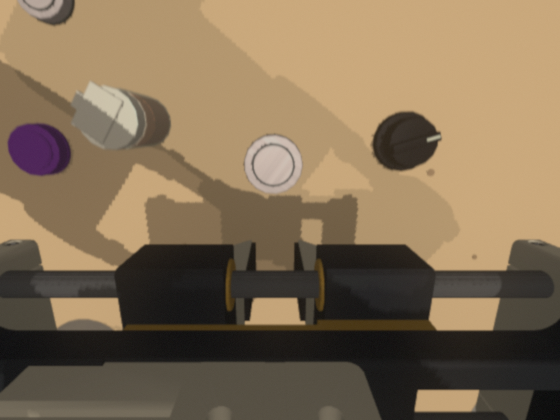

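The large lid is at (273,163), as predicted. I'll descend with the tip at 8 mm, so the gripper body clears the jar top by about 10 mm.

```bash
python3 -m pendant '[[[-0.001,-0.001,0.025],[0,0,0],0.022],[[-0.001,-0.001,0.045],[0,0,0],0.022],[[-0.001,-0.001,0.063],[0,0,0],0.022],[[-0.001,-0.001,0.077],[0,0,0],0.022],[[-0.001,-0.001,0.086],[0,0,0],0.022],[[-0.001,-0.001,0.0895],[0,0,0],0.022],[[-0.001,-0.001,0.0895],[0,0,0],0.022],[[-0.001,-0.001,0.0895],[0,0,0],0.022]]'
python3 -m pendant '[[[0.005,0,0],[0,0,0],0.022],[[0.01,0,0],[0,0,0],0.022],[[0.015,0,0],[0,0,0],0.022],[[0.021,0,0],[0,0,0],0.022],[[0.028,0,0],[0,0,0],0.022],[[0.036,0,0],[0,0,0],0.022],[[0.046,0,0],[0,0,0],0.022],[[0.056,0,0],[0,0,0],0.022],[[0.066,0,0],[0,0,0],0.022],[[0.076,0,0],[0,0,0],0.022]]'
python3 - <<'E'
from h import *
print(delta(554.8,210.7,8,1.871))
E
```

```text
time: 7.22
tool_pos: [670.9, -158.4, 187.4]
tcp_rot: [3.141, 0.001, 1.877]
contact_force: [-0.5, -0.2, -0.5]
grip_width: 21.8
time: 8.05
tool_pos: [647.6, -84.8, 186.6]
tcp_rot: [-3.142, -0.0, 1.877]
contact_force: [-0.5, -1.1, 1.8]
grip_width: 22.1
(array([0.3097, 0.0007, 0.0006]), array([-0.   , -0.   ,  0.006]))
```

```bash
for i in 1 2; do python3 -m pendant '[[[0.01,0,0],[0,0,0],0.022],[[0.02,0,0],[0,0,0],0.022],[[0.03,0,0],[0,0,0],0.022],[[0.04,0,0],[0,0,0],0.022],[[0.05,0,0],[0,0,0],0.022],[[0.06,0,0],[0,0,0],0.022],[[0.07,0,0],[0,0,0],0.022],[[0.08,0,0],[0,0,0],0.022],[[0.09,0,0],[0,0,0],0.022],[[0.1,0,0],[0,0,0],0.022]]'; done
python3 - <<'E'
from h import *
print(delta(554.8,210.7,8,1.871))
c=snap('side','s2')['color'];w=snap('wrist','w4')['color']
i=cv2.resize(c[180:380,180:380],(400,400))
cv2.imwrite('pics/c2.png',np.hstack([cv2.copyMakeBorder(i,0,20,0,0,0),cv2.resize(w,(400,420))])[:,:,::-1])
E
```

```text
time: 8.88
tool_pos: [617.5, 10.3, 186.6]
tcp_rot: [3.142, -0.0, 1.877]
contact_force: [0.5, -0.5, 0.0]
grip_width: 22.1
time: 9.72
tool_pos: [587.4, 105.7, 186.6]
tcp_rot: [3.142, -0.0, 1.877]
contact_force: [-0.2, 0.5, 0.7]
grip_width: 22.2
(array([0.11  , 0.0006, 0.0006]), array([ 0.   , -0.   ,  0.006]))
```

View pics/c2.png

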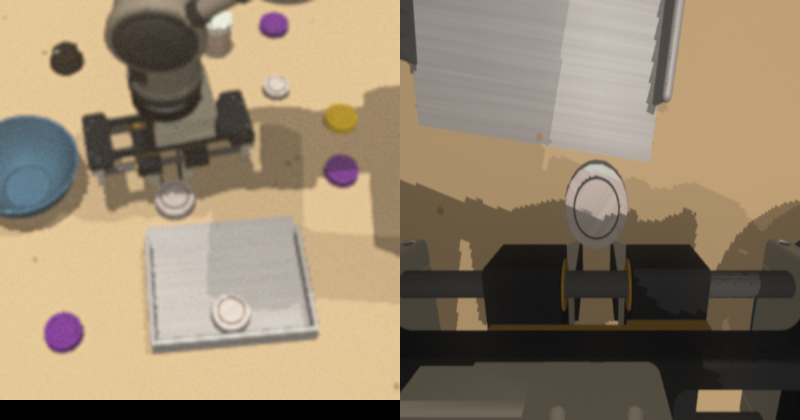

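The medium lid lies flat by the back wall. The large lid is in the fingers and lined up with the far half of the mouth. Pushing it in.

```bash
python3 -m pendant '[[[0.01,0,0],[0,0,0],0.022],[[0.02,0,-0.0003],[0,0,0],0.022],[[0.03,0,-0.0006],[0,0,0],0.022],[[0.04,0,-0.001],[0,0,0],0.022],[[0.05,0,-0.001],[0,0,0],0.022],[[0.06,0,-0.001],[0,0,0],0.022],[[0.07,0,-0.001],[0,0,0],0.022],[[0.08,0,-0.001],[0,0,0],0.022],[[0.09,0,-0.001],[0,0,0],0.022],[[0.098,0,-0.001],[0,0,0],0.022]]'
python3 -m pendant '[[[0.006,0,0],[0,0,0],0.022],[[0.01,0,0],[0,0,0],0.022],[[0.012,0,0],[0,0,0],0.022],[[0.012,0,0],[0,0,0],0.022],[[0,0,0],[0,0,0],0.022],[[-0.01,0,-0.005],[0,0,0],0.022],[[-0.02,0,-0.03],[0,0,0],0.022],[[-0.05,0,-0.06],[0,0,0],0.022],[[-0.08,0,-0.09],[0,0,0],0.022],[[-0.08,0,-0.09],[0,0,0],0.022]]'
python3 - <<'E'
from h import *
print(delta(460.8,-94,100,1.5355))
E
```

```text
time: 10.65
tool_pos: [557.7, 199.3, 187.6]
tcp_rot: [3.142, -0.0, 1.877]
contact_force: [0.2, -0.2, -0.0]
grip_width: 22.0
time: 11.48
tool_pos: [585.4, 116.5, 283.9]
tcp_rot: [3.131, 0.004, 1.872]
contact_force: [0.7, 0.5, 0.5]
grip_width: 22.0
(array([-0.164 , -0.1815,  0.0047]), array([0.011, 0.003, 0.337]))
```

```bash
python3 -m pendant '[[[-0.0182,-0.0202,0],[0,0,0.037],0.022],[[-0.0364,-0.0403,0],[0,0,0.075],0.022],[[-0.0547,-0.0605,0],[0,0,0.112],0.022],[[-0.073,-0.081,0],[0,0,0.15],0.022],[[-0.091,-0.101,0],[0,0,0.187],0.022],[[-0.109,-0.121,0],[0,0,0.225],0.022],[[-0.128,-0.141,0],[0,0,0.262],0.022],[[-0.146,-0.161,0],[0,0,0.3],0.022],[[-0.164,-0.1815,0],[0,0,0.337],0.022],[[-0.164,-0.1815,0],[0,0,0.337],0.022]]'
python3 -m pendant '[[[0,0,0],[0,0,0],0.022],[[0,0,0],[0,0,0],0.022]]'
python3 - <<'E'
from h import *
print(delta(460.8,-94,6,1.5355))
c=snap('wrist','w5');w=c['color'];print(proj(c,[(462.1,-54.9,12)]))
t=snap('top','t5');O=np.array([504.9,240.4,2]);print(proj(t,O))
s=cv2.resize(t['color'][180:300,90:210],(420,420),interpolation=cv2.INTER_CUBIC)
cv2.imwrite('pics/c3.png',np.hstack([cv2.resize(w,(380,420)),s])[:,:,::-1])
E
```

```text
time: 12.32
tool_pos: [456.6, -92.9, 277.7]
tcp_rot: [-3.141, 0.001, 1.534]
contact_force: [-0.1, 0.1, -0.6]
grip_width: 21.7
time: 12.48
tool_pos: [458.7, -89.7, 277.8]
tcp_rot: [3.141, -0.0, 1.539]
contact_force: [-0.1, 0.8, -0.2]
grip_width: 22.3
(array([-0.0043,  0.0021,  0.0938]), array([ 0.001, -0.   ,  0.003]))
[[276.56698182 176.27077951]]
[[154.87484579 245.40003311]]
```

View pics/c3.png

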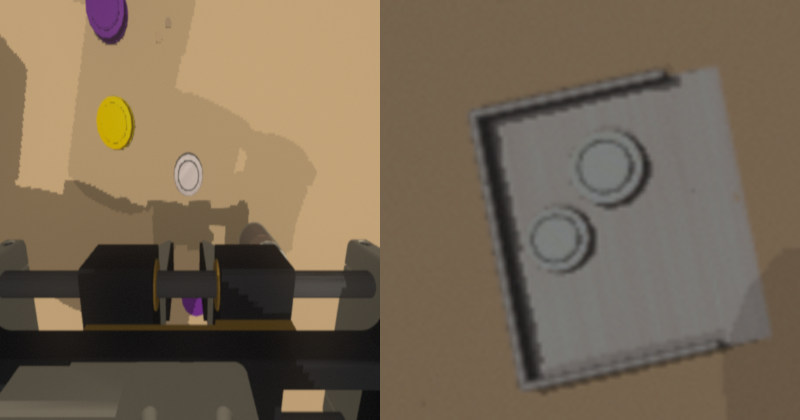

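The medium and large lids lie inside the tray, and the small lid is at wrist pixel (277,175), as predicted. Descending for the small lid.

```bash
python3 -m pendant '[[[-0.003,0.002,0.025],[0,0,0],0.022],[[-0.004,0.002,0.048],[0,0,0],0.022],[[-0.004,0.002,0.067],[0,0,0],0.022],[[-0.004,0.002,0.081],[0,0,0],0.022],[[-0.004,0.002,0.09],[0,0,0],0.022],[[-0.004,0.002,0.0938],[0,0,0],0.022],[[-0.004,0.002,0.0938],[0,0,0],0.022],[[-0.004,0.002,0.0938],[0,0,0],0.022]]'
python3 -m pendant '[[[0.005,0,0],[0,0,0],0.022],[[0.01,0,0],[0,0,0],0.022],[[0.015,0,0],[0,0,0],0.022],[[0.021,0,0],[0,0,0],0.022],[[0.028,0,0],[0,0,0],0.022],[[0.036,0,0],[0,0,0],0.022],[[0.046,0,0],[0,0,0],0.022],[[0.056,0,0],[0,0,0],0.022],[[0.066,0,0],[0,0,0],0.022],[[0.076,0,0],[0,0,0],0.022]]'
python3 - <<'E'
from h import *
print(delta(471,198,6,1.5355))
E
```

```text
time: 13.25
tool_pos: [460.9, -93.0, 184.2]
tcp_rot: [3.141, 0.0, 1.54]
contact_force: [0.3, 0.6, 0.2]
grip_width: 21.7
time: 14.08
tool_pos: [462.8, -16.1, 183.7]
tcp_rot: [-3.141, -0.0, 1.54]
contact_force: [0.1, -0.1, 0.4]
grip_width: 22.2
(array([ 2.142e-01,  1.600e-03, -2.000e-04]), array([-0.   , -0.   ,  0.005]))
```

```bash
python3 -m pendant '[[[0.01,0,0],[0,0,0],0.022],[[0.02,0,0],[0,0,0],0.022],[[0.03,0,0],[0,0,0],0.022],[[0.04,0,0],[0,0,0],0.022],[[0.05,0.001,0],[0,0,0],0.022],[[0.06,0.001,0],[0,0,0],0.022],[[0.07,0.001,0],[0,0,0],0.022],[[0.08,0.001,0],[0,0,0],0.022],[[0.09,0.001,0],[0,0,0],0.022],[[0.1,0.0015,0],[0,0,0],0.022]]'
python3 - <<'E'
from h import *
print(delta(471,198,6,1.5355))
w=snap('wrist','w6')['color'];cv2.imwrite('pics/w6.png',w[:,:,::-1])
E
```

```text
time: 14.92
tool_pos: [467.4, 83.7, 183.7]
tcp_rot: [-3.141, -0.0, 1.54]
contact_force: [0.1, -0.7, 0.1]
grip_width: 22.1
(array([ 1.144e-01,  1.000e-04, -2.000e-04]), array([-0.   , -0.   ,  0.004]))
```

View pics/w6.png

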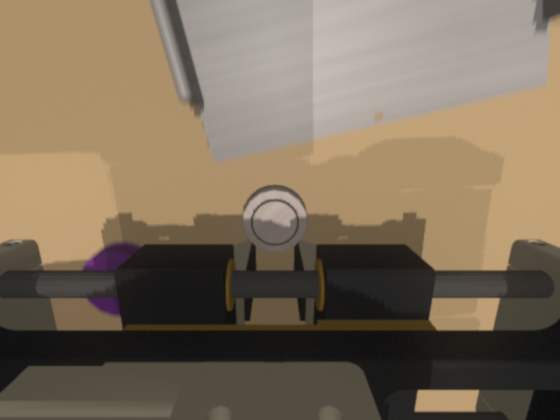

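The small lid is centred in the fingers at (276,220), with the wall end at (195,100). I'll finish with a slight drift to the right, for wall clearance.

```bash
python3 -m pendant '[[[0.01,0.0005,0],[0,0,0],0.022],[[0.02,0.001,0],[0,0,0],0.022],[[0.03,0.002,0],[0,0,0],0.022],[[0.04,0.003,-0.0005],[0,0,0],0.022],[[0.05,0.004,-0.001],[0,0,0],0.022],[[0.06,0.005,-0.001],[0,0,0],0.022],[[0.07,0.006,-0.001],[0,0,0],0.022],[[0.08,0.006,-0.001],[0,0,0],0.022],[[0.09,0.006,-0.001],[0,0,0],0.022],[[0.1,0.006,-0.001],[0,0,0],0.022]]'
python3 -m pendant '[[[0.008,0,0],[0,0,0],0.022],[[0.012,0,0],[0,0,0],0.022],[[0.014,0,0],[0,0,0],0.022],[[0.014,0,0],[0,0,0],0.022],[[0,0,0],[0,0,0],0.022],[[-0.01,0,-0.005],[0,0,0],0.022],[[-0.02,0,-0.03],[0,0,0],0.022],[[-0.05,0,-0.06],[0,0,0],0.022],[[-0.085,0,-0.09],[0,0,0],0.022],[[-0.12,0,-0.12],[0,0,0],0.022]]'
python3 -m pendant '[[[-0.03,0,0],[0,0,0],0.022],[[-0.06,0,0],[0,0,0],0.022],[[-0.06,0,0],[0,0,0],0.022],[[-0.06,0,0],[0,0,0],0.022]]'
python3 - <<'E'
from h import *
t=snap('top','t9')
O=np.array([504.9,240.4]);a=1.763;X=np.array([np.cos(a),np.sin(a)]);Y=np.array([-X[1],X[0]])
g=cv2.resize(cv2.cvtColor(t['color'],cv2.COLOR_RGB2GRAY)[180:300,90:210],None,fx=4,fy=4,interpolation=cv2.INTER_CUBIC)
C=cv2.HoughCircles(g,cv2.HOUGH_GRADIENT,1,50,param1=60,param2=18,minRadius=28,maxRadius=50)
for x,y,r in C[0]:
    p=ray(t,90+(x+.5)/4-.5,180+(y+.5)/4-.5,15)[:2];print([x,y,r],p,'tray',(p-O)@X,(p-O)@Y)
v=cv2.resize(t['color'][100:320,90:370],(800,600),interpolation=cv2.INTER_CUBIC)
cv2.imwrite('pics/t9.png',v[:,:,::-1])
E
```

```text
time: 15.8
tool_pos: [476.5, 183.4, 184.8]
tcp_rot: [-3.142, -0.0, 1.54]
contact_force: [-0.2, 0.5, -0.4]
grip_width: 21.6
time: 16.63
tool_pos: [472.5, 68.1, 300.0]
tcp_rot: [-3.142, 0.0, 1.54]
contact_force: [0.7, -0.4, 0.0]
grip_width: 22.2
time: 16.97
tool_pos: [470.9, 8.0, 299.0]
tcp_rot: [3.141, -0.0, 1.535]
contact_force: [0.7, 0.7, 0.0]
grip_width: 21.9
[np.float32(200.5), np.float32(272.5), np.float32(29.3)] [499.78083849 270.80318065] tray 30.82120116172568 -0.782794523720554
[np.float32(257.5), np.float32(190.5), np.float32(32.2)] [544.55239485 239.49339581] tray -8.464407333604106 -38.74904072244239
[np.float32(296.5), np.float32(310.5), np.float32(34.2)] [477.54505633 217.82685698] tray -16.93206527652063 31.16319775640998
```

View pics/t9.png

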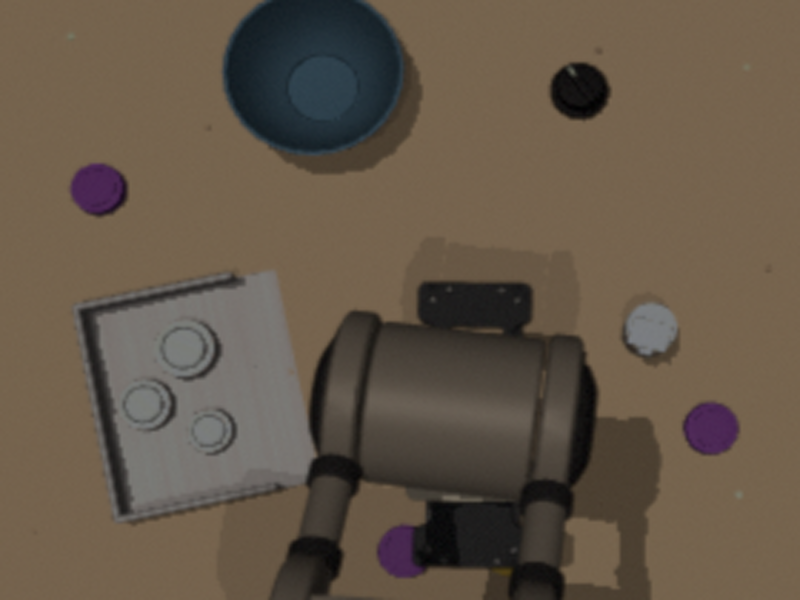

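All three lids lie flat inside the tray. The jar, knob and bowl are where they were, and the gripper is clear. Handing in.

```bash
python3 -c "
from plant import close_job
print(close_job())"
```

```text
the job is handed in; nothing more can be done
None
```

I slid all three grey lids into the tray one at a time, in the order medium, large, small. I pushed each between the partly open fingertips at about 0.12 m/s, and handed the job in at about 17 s of the 64 s allowed.

**Lid positions:** the last top-camera check put the lids at these places in the tray frame, each well inside its limits:

| Lid | x (mm) | Lowest allowed x (mm) | y (mm, limit ±85) |
|---|---|---|---|
| medium | 31 | -43 | -1 |
| large | -8 | -40 | -39 |
| small | about -17 | -46 | 31 |

All three look flat in that picture. The fitted circle sizes came out wrong, largest on the small lid, probably because of its shadow, so its position is the roughest. By eye it sits at about the same place.

**Everything else:** the jar, the knob and the bowl look unmoved in the last picture. The arm hid the yellow look-alike and part of one purple one at the end. The mug and pitcher were outside that crop, but the arm never went near them. The force readings at the end of each move showed only noise (under 2 N), and the gripper was held up clear of everything at hand-in.

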